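# Fit the stem sleeve and hold the press at its third click

## Task

On the florist's bench two aluminium stem sleeves stand upright; slide the one whose bore fits over the press's gauge pin until it sits fully down on the plate, and let go of it. Then push the press's black spring knob down past its first and second clicks to the third, short of its end stop, and finish while still holding it there: the knob springs back up if let go. Leave the sleeve that does not fit, and the jar, spool and foam brick, where they are.

Things in the scene. Friction and masses are not known exactly. Their poses are not given: they have to be found in the camera images.
- wide_mid (a point): the sleeve that fits: plain aluminium tube, outside diameter 34, bore 23, 60 tall, about 80 g, standing upright on the bench; the point is its centre, half-way up on its axis (30 above its foot), z along the tube
- narrow_mid (a point): the sleeve that does not fit: same outside (diameter 34, 60 tall) but thick-walled, bore 13; the point is its centre; leave it alone (moving it 30 or more fails)
- press: bench press fixed to the bench: dark steel plate 120 (x) by 230 (y) by 12 thick; origin at the centre of the plate's underside, z up. Gauge pin at x 0, y +65; square grey housing 64 by 64 at x 0, y -65, its top 92 above the bench. Two steel jaws 8 tall on the plate either side of the pin (along the press's x), faces 30 from the pin's axis when open; they close to 20 round the sleeve's foot as the knob goes down, without gripping it
- pin_seat (a point): point on the axis of the gauge pin, 30 above the plate's top (42 above the bench): a fully seated sleeve has its centre here. The upright steel pin is 20 in diameter with a tapered tip, and its tip stands 47 above the plate (59 above the bench)
- knob_top (a point): centre of the flat top of the black round knob (diameter 40, 16 thick) on a vertical ringed steel stem above the housing; 160 above the bench when up. It moves straight down as it is pressed
- plunger (a joint): how far the knob is pressed down, in m: 0 up (its spring brings it back there from anywhere), clicks (detents) at 0.012, 0.024 and 0.036, end stop at 0.048. Pressing slowly, the push needed is about 6 N before the first click, 8 to 10 N before the second, 9 to 12 N before the third and 12 to 15 N beyond it: it grows while a ridge half-way between clicks (0.006, 0.018, 0.030, 0.042) is climbed, and drops by 4 to 8 N just before each click as the plunger snaps in
- jar_mid (a point): bystander: open green glass jar, 72 in diameter, 110 tall; the point is its centre
- spool_mid (a point): bystander: cork spool, 64 in diameter, 40 tall; the point is its centre
- brick_mid (a point): bystander: dark green foam brick 80 by 200 by 70; the point is its centre
Not all that is in view belongs to the job. What is shaped like the part that bears wide_mid but blue or yellow is not meant.

How it is judged (in metres and radians):
On the way, in this order (a step that is already met when the one before it is completed fails the run):
1. the wide-bored sleeve is fully down over the gauge pin and let go, the knob still up (distance between wide_mid and pin_seat below 0.005 m and angle between wide_mid's own z axis and vertical below 0.09 rad and contact force between the fingers and wide below 0.2 N and value of joint plunger below 0.006 m), for 0.2 s.
2. the knob is pressed to the third click (value of joint plunger between 0.0315 and 0.0415 m), for 0.2 s.
At the end, for the whole second after the job is handed in: through the last second the arm holds the knob at the third click (plunger 31.5 to 41.5 mm, pushed with over 1 N), and the wide-bored sleeve is seated on the pin (centre within 5 mm of the seat point, tilt under 0.09 rad), not touched by the robot (all of step 2 and contact force between any of the fingers, the arm and plunger above 1 N and distance between wide_mid and pin_seat below 0.005 m and angle between wide_mid's own z axis and vertical below 0.09 rad and contact force between each of the arm, the fingers and wide below 0.2 N); the arm keeps its last pose, push and grip.
It fails at once if the sleeve that does not fit is moved 30 mm or more (distance of narrow_mid from where it was at the start of the episode above 0.03 m).
It fails at once if the jar, spool or brick is moved 30 mm or more (distance of any of jar_mid, spool_mid, brick_mid from where it was at the start of the episode above 0.03 m).
It also fails if it takes over 51 s, if anything falls off the work surface, if the arm or the gripper's body presses on something with over 40 N, if the wrist force passes 120 N, or if a joint passes its speed limit or range.

## Robot

A 6-joint arm with a two-finger parallel gripper is mounted at the origin on the work surface. World frame = base frame: x ahead of the robot, y to its left, z up, the work surface at z = 0. Lengths are in m, angles in degrees, forces in N, time in s.
With the tool pointing down it reaches from about 0.35 to 0.875 m from the base axis. Payload 4.2 kg.
Tool frame: the origin (TCP) lies midway between the tips of the shut fingers; the grasp point (between the pads) lies 19 mm behind it; y points along the fingers, z is the direction in which the jaws open and shut, and the axes are right-handed (so a half turn about y gives the same grasp; the last joint's range is limited). The gripper opens to 87 mm and grips with 3 to 60 N. Pads are 19 mm wide; open, the fingers measure 117 mm over their backs; the gripper's body (75 mm by 190 mm) begins 51 mm behind the grasp point.
Start: joints at [-60.241, 22.042, 0.453, 0, -68.411, -14.817], TCP at [0.161, -0.604, 0.223] pointing down, gripper open.
Joint ranges: [-179.83, 179.83], [-69.29, 118.12], [-61.27, 80.66], [-181.25, 117.63], [-171.15, -9.14], [-177.46, 177.46]. Speed limits (degrees/s): [159.86, 159.86, 180, 180, 180, 180].

## Interface

Orientations are given as [roll, pitch, yaw] about the fixed x, y, z axes, in that order (R = Rz(yaw) Ry(pitch) Rx(roll)).
In Python, from workcell import env gives the robot as it stands. The module is installed in compiled form; this text tells all that it offers. Calls block until the motion is done:
- env.goto(position, orientation): joint-space move of the TCP to a pose.
- env.move_straight(position, rotation=None, rate=0.15, force_limit=None): straight line of the TCP; rotation=None keeps the orientation; rate is the mean speed in m/s. With force_limit (N) it stops when the force on the tool has changed by that much, and returns True; else False.
- env.set_joints(angles): joint-space move.
- env.gripper_to(opening, grasp_force=None): opening from 0.0 (shut) to 1.0 (fully open); grasp_force is the grip in N (None keeps the last); returns when the fingers have stopped.
- env.dwell(seconds).
- env.inverse_kinematics(position, orientation): joint angles nearest the present ones, or None.
- env.read_state(): the state.
- env.grab_frame(name): name is "scene" or "top" or "wrist"; returns a dict with "image" (480x640x3 uint8, blue, green, red), "fx", "fy", "cx", "cy" (pixels), "position" and "orientation" of the camera in the world. Camera axes: x right, y up, looking along -z (the intrinsics and any distortion apply to the point x, -y, -z); pixel columns grow to the right and rows downward; lengths in m; the calibration is good to about 2 mm. A picture is of the moment at which its call begins. There is no depth.
A pose or a line that the arm cannot do raises env.Unreachable and nothing moves.
- env.close_job(): hands the job in, once; it reports no verdict.
Trained networks look in a picture, given as the dict that the camera call returned (one of the last four; its "shot" number tells which), for a name from the list of things; names that differ only in an ending like _2 or _b are one class to them, and where a whole thing is asked for, a point or a joint stands for the part that bears it (a point fixed in the world has none). Each returns a list of dicts, best first, with "score" (0 to 1); they miss things now and then, are a little off and sometimes report something else, mostly with a low value. They report only what shows in the picture. A call takes as long as a camera call. They do not tell look-alikes from the thing itself.
- env.search_frame(picture, thing): "xyz" ([x, y, z] in m, in world coordinates, good to about 4 mm: the middle of the surface that is visible of it).
- env.trace(picture, thing): "mask" (480x640 bool, what is visible of it).
The state is a dict: "clock": time; "joint_positions": joint angles; "qvel": joint speeds; "joint_torque": joint torques, N m; "position": TCP position; "tool_rot": TCP orientation; "force": force on the tool from outside, world axes, zero at the start; "wrist_torque": the same for the moment, N m; "opening": opening from 0.0 (shut) to 1.0 (fully open).
Only numpy, scipy, OpenCV 4.12 (cv2) and the standard library are available. Lean on these libraries where they do the work, as an engineer would, in place of code of your own. Each camera call takes 0.05 s, during which the arm holds its last target.

## Working session

There is one attempt and no reset: what is moved stays moved. The work goes in short steps, each a Python script; the robot and the scene stay as the last script left them, time stands still between calls to the robot, and variables do not carry over. Pictures are saved under pics/ and viewed, and the job is handed in when it is done.

```bash
mkdir -p pics; ls
python3 - <<'E'
from workcell import env
import cv2
s=env.read_state(); print(s)
for n in ["scene","top","wrist"]:
    f=env.grab_frame(n); cv2.imwrite(f"pics/{n}0.png",f["image"])
    print(n,{k:v for k,v in f.items() if k!="image"})
    for t in ["wide_mid","narrow_mid","press","knob_top","pin_seat","jar_mid","spool_mid","brick_mid"]:
        try: print(t,[(d["xyz"],d["score"]) for d in env.search_frame(f,t)])
        except Exception as e: print(t,e)
E
```

```text
pics
{'clock': 0.0, 'joint_positions': array([-6.02400465e+01,  2.20916258e+01,  3.78922347e-01, -3.12939689e-02,
       -6.84104664e+01, -1.48166939e+01]), 'qvel': array([ 0.04175997, -0.019789  ,  0.09031852, -0.05092633, -0.04775067,
       -0.00356605]), 'joint_torque': array([ 4.40097419e-04, -3.90666890e+01,  1.87408304e+01,  4.22004372e+00,
        1.09812029e-02, -2.02791034e-04]), 'position': array([ 0.16103545, -0.60326541,  0.22143867]), 'tool_rot': array([-8.98734879e+01,  3.39168935e-03,  1.49317173e+01]), 'force': array([-0.42901197, -0.48292994,  0.98040394]), 'wrist_torque': array([-0.04582443,  0.04209482, -0.00502177]), 'opening': 0.9989510019804465}
scene {'fx': 458.4856465245013, 'fy': 458.4856465245013, 'cx': 312.9896771319003, 'cy': 236.78379259883246, 'position': array([ 1.0478275 , -0.05642065,  0.85427963]), 'orientation': array([ 3.11800787e+01, -1.05702211e-02,  7.82924240e+01]), 'shot': 1}
wide_mid [([0.6002, -0.0932, 0.0491], 0.84), ([0.656, -0.1604, 0.046], 0.78), ([0.5824, -0.1946, 0.0423], 0.58)]
narrow_mid [([0.4757, -0.2626, 0.048], 0.72)]
press [([0
[... 770 characters left out ...]
, 0.0569], 0.67), ([0.6412, -0.1603, 0.0555], 0.49)]
press [([0.5689, 0.1309, 0.0108], 0.64)]
knob_top [([0.5574, 0.0644, 0.1598], 0.78)]
pin_seat [([0.5744, 0.1314, 0.0121], 0.91)]
jar_mid [([0.7895, 0.0346, 0.0543], 0.92)]
spool_mid [([0.7605, -0.1788, 0.0413], 0.89), ([0.4661, -0.2616, 0.0555], 0.65)]
brick_mid [([0.6348, 0.3954, 0.0696], 0.64)]
wrist {'fx': 342.8828681544096, 'fy': 342.8828681544096, 'cx': 318.2382270863049, 'cy': 233.49915199398026, 'position': array([ 0.09117577, -0.62290309,  0.38369757]), 'orientation': array([-1.51977075e+01,  1.47911122e-02,  1.04982929e+02]), 'shot': 3}
wide_mid []
narrow_mid []
press []
knob_top []
pin_seat []
jar_mid []
spool_mid []
brick_mid []
```

View pics/scene0.png

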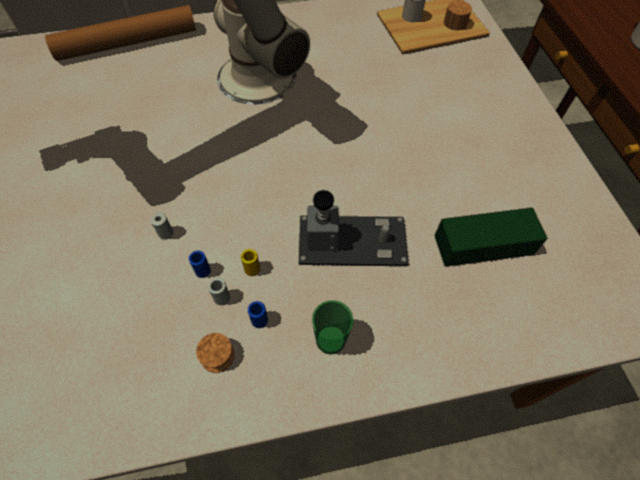

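View pics/top0.png

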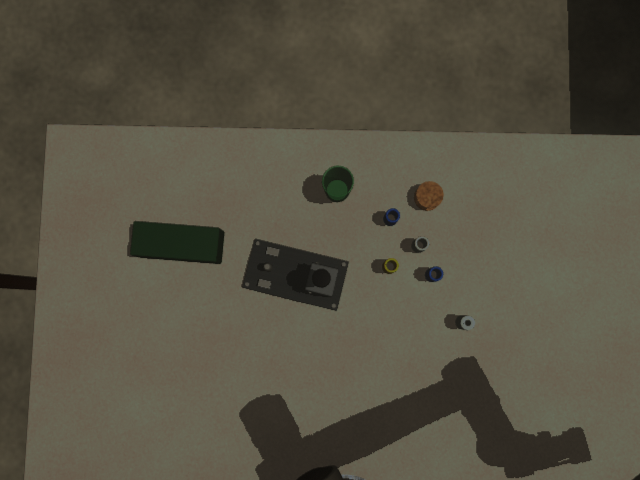

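The wide sleeve is the grey tube at scene (219,291) and top (420,244). The narrow one has a small bore, at scene (162,226) and top (466,322). Next I'll take wrist views, two of the sleeve and two of the press.

```bash
cat > h.py <<'E'
import numpy as np, cv2
from scipy.spatial.transform import Rotation as R
from workcell import env
def ray(f,u,v):
    d=np.array([(u-f["cx"])/f["fx"],-(v-f["cy"])/f["fy"],-1.])
    return np.array(f["position"]),R.from_euler("xyz",f["orientation"],degrees=True).apply(d)
def onz(f,u,v,z):
    p,d=ray(f,u,v); return p+d*(z-p[2])/d[2]
def tri(l):
    A=np.zeros((3,3));b=np.zeros(3)
    for f,u,v in l:
        p,d=ray(f,u,v);d=d/np.linalg.norm(d);M=np.eye(3)-np.outer(d,d);A+=M;b+=M@p
    x=np.linalg.solve(A,b)
    res=[np.linalg.norm(np.cross(x-p,d/np.linalg.norm(d))) for p,d in [ray(*q) for q in l]]
    return x,res
def proj(f,P):
    c=R.from_euler("xyz",f["orientation"],degrees=True).inv().apply(np.array(P)-f["position"])
    return f["cx"]+f["fx"]*c[0]/-c[2], f["cy"]-f["fy"]*c[1]/-c[2]
E
python3 - <<'E'
from h import *
import pickle
out={}
def shot(n,P,yaw):
    env.goto(P,[-90,0,yaw]); env.dwell(0.3)
    f=env.grab_frame("wrist"); out[n]=f; cv2.imwrite(f"pics/{n}.png",f["image"]); print(n,env.read_state()["clock"],f["position"],env.read_state()["joint_positions"].round(1))
    return f
for n,P in [("s1",[0.58,-0.16,.20]),("s2",[0.64,-0.13,.20])]:
    f=shot(n,P,0)
    for t in ["wide_mid"]:
        print([(d["xyz"],d["score"]) for d in env.search_frame(f,t)])
for n,P in [("p1",[0.53,0.09,.25]),("p2",[0.58,0.15,.25])]:
    f=shot(n,P,0)
    for t in ["knob_top","pin_seat","press"]:
        print(t,[(d["xyz"],d["score"]) for d in env.search_frame(f,t)])
pickle.dump(out,open("f1.pkl","wb"))
E
```

```text
s1 3.8833 [ 0.50745999 -0.16099135  0.36114121] [ -0.1  20.7  -4.9   0.  -64.4 -90. ]
[([0.5937, -0.0911, 0.052], 0.93), ([0.7172, -0.094, 0.0579], 0.76), ([0.64, -0.1631, 0.0459], 0.63), ([0.5715, -0.1961, 0.0509], 0.56)]
s2 4.6583 [ 0.56695422 -0.13102889  0.36156181] [  2.6  25.6   2.8   0.  -67.2 -92.7]
[([0.6466, -0.1617, 0.0541], 0.86), ([0.5974, -0.0912, 0.0609], 0.63), ([0.698, -0.0953, 0.0414], 0.58), ([0.5744, -0.1951, 0.0556], 0.55)]
p1 6.0417 [0.45805782 0.08879359 0.41069609] [  26.9   12.5   -9.3    0.   -68.3 -116.9]
knob_top [([0.5518, 0.0646, 0.1605], 0.73)]
pin_seat [([0.55, 0.115, 0.0115], 0.88), ([0.5509, 0.0655, 0.1573], 0.72)]
press [([0.5519, 0.118, 0.0141], 0.78)]
p2 6.95 [0.50712997 0.14874672 0.41163621] [  29.9   18.4   -0.9    0.   -70.6 -120. ]
knob_top [([0.5519, 0.0645, 0.1591], 0.68)]
pin_seat [([0.5582, 0.1145, 0.0106], 0.87)]
press [([0.5535, 0.123, 0.0124], 0.69)]
```

```bash
cd pics
python3 - <<'E'
import cv2,numpy as np
a=[cv2.imread(n+".png") for n in ["s1","s2","p1","p2"]]
for k,(i,j) in {"S":(0,1),"P":(2,3)}.items():
    cv2.imwrite(k+".png",cv2.resize(np.vstack([a[i],a[j]])[:, :],(640,960))[:, :] if 0 else cv2.resize(np.hstack([a[i],a[j]]),(800,300)))
E
```

```text
(no output)
```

View pics/s1.png

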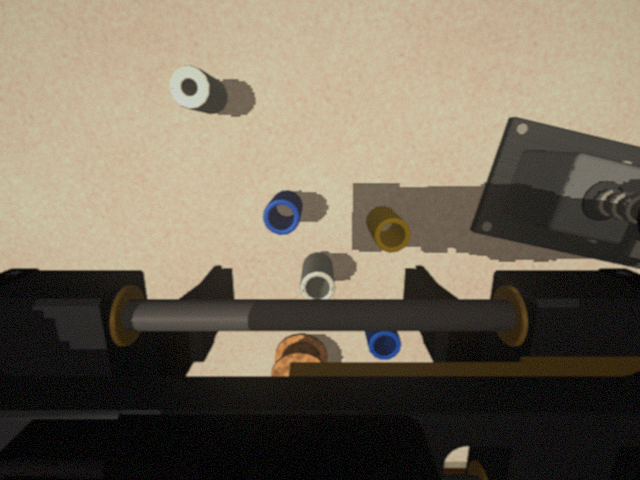

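View pics/s2.png

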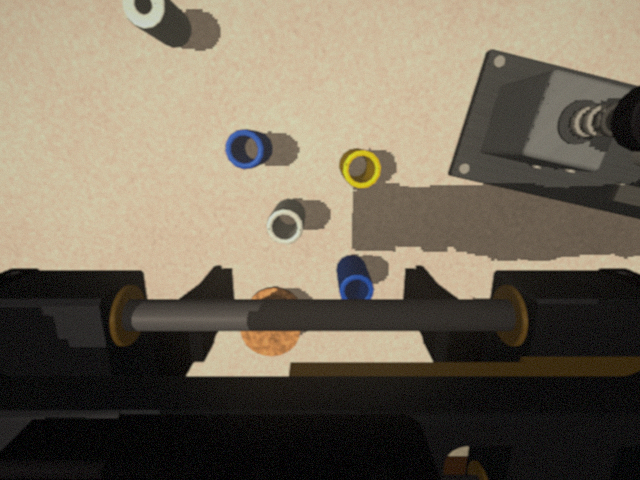

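View pics/p1.png

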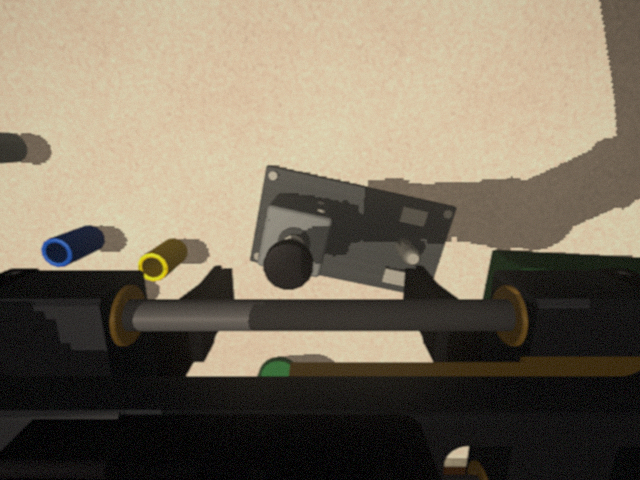

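View pics/p2.png

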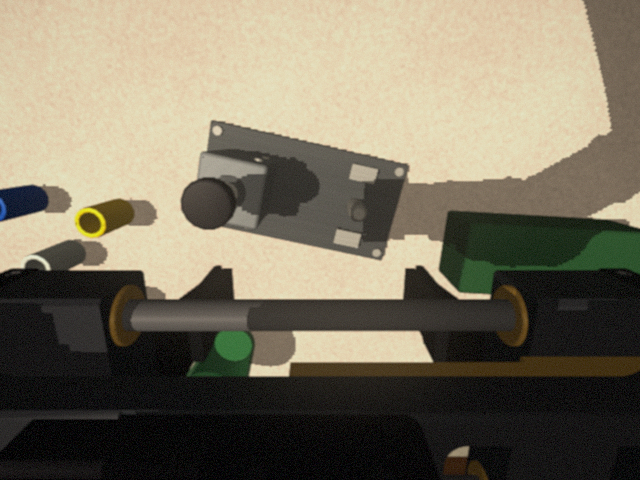

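s1 and s2 show the wide sleeve's rim at (318,287) and (285,226). p1 and p2 show the pin tip at about (412,256) and (359,208), and the knob at (289,264) and (208,203). I'll zoom in for accurate pixel positions.

Run:
```python
import cv2,numpy as np
def crop(n,u,v,w,h):
    a=cv2.imread(f"pics/{n}.png")[v:v+h,u:u+w]; a=cv2.convertScaleAbs(a,alpha=1.5)
    return cv2.resize(a,(400,300),interpolation=cv2.INTER_CUBIC)
A=np.vstack([np.hstack([crop("s1",290,240,80,60),crop("s2",245,196,80,60)]),np.hstack([crop("p1",372,200,80,60),crop("p2",320,170,80,60)])])
cv2.imwrite("pics/z1.png",A)
```

```text
(no output)
```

View pics/z1.png

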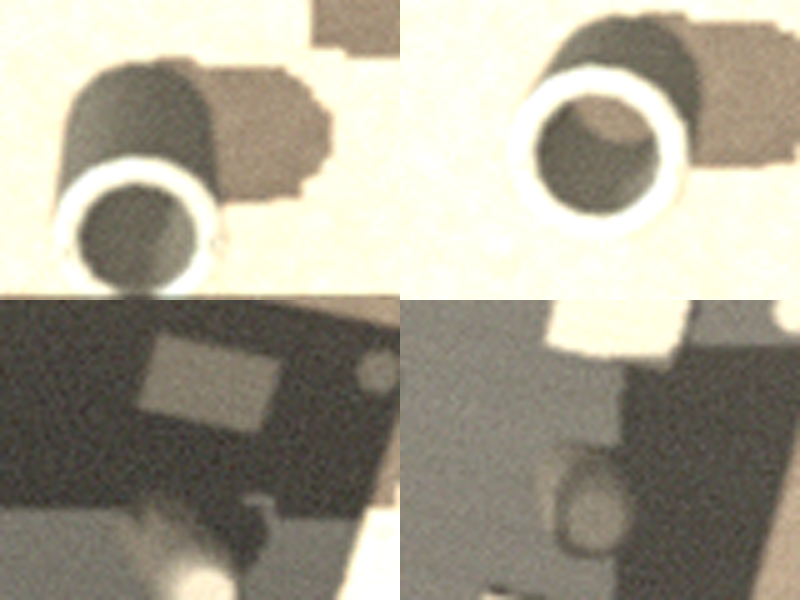

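Run:
```python
from h import *
import pickle
F=pickle.load(open("f1.pkl","rb"))
print("rim",tri([(F["s1"],317.0,287.2),(F["s2"],284.2,226.4)]))
for n,u,v in [("s1",317,287.2),("s2",284.2,226.4)]: print(onz(F[n],u,v,.06))
print("tip",tri([(F["p1"],413.2,256.8),(F["p2"],358.4,212.6)]))
for n,u,v in [("p1",413.2,256.8),("p2",358.4,212.6)]: print(onz(F[n],u,v,.059))
print("knob",tri([(F["p1"],289,264),(F["p2"],208,203)]))
for n,u,v in [("p1",289,264),("p2",208,203)]: print(onz(F[n],u,v,.16))
f=F["p2"];a=onz(f,217,130,.012);b=onz(f,399,172,.012);c=onz(f,377,252,.012)
cen=(a+c)/2; y=(b-a)/np.linalg.norm(b-a); print(a,b,c,np.linalg.norm(b-a),np.linalg.norm(c-b)); print("cen",cen,"yaw of y",np.degrees(np.arctan2(y[1],y[0])),"pin",cen+.065*y,"knob",cen-.065*y)
```

```text
rim (array([ 0.64269587, -0.1621729 ,  0.05874043]), [np.float64(9.489427533626768e-05), np.float64(9.489427533634352e-05)])
[ 0.64218231 -0.16225094  0.06      ]
[ 0.64233482 -0.16195855  0.06      ]
tip (array([0.58031767, 0.19130617, 0.05778412]), [np.float64(0.0004721987333838618), np.float64(0.0004721987333840126)])
[0.57951621 0.19123385 0.059     ]
[0.58044079 0.190872   0.059     ]
knob (array([0.55305867, 0.06507685, 0.15373628]), [np.float64(0.00031584021827256117), np.float64(0.000315840218272286)])
[0.55047965 0.0658477  0.16      ]
[0.55218746 0.06689279 0.16      ]
[0.4962335  0.03575183 0.012     ] [0.54253594 0.24177383 0.012     ] [0.63945417 0.22081075 0.012     ] 0.2111610285503955 0.09915943606535911
cen [0.56784383 0.12828129 0.012     ] yaw of y 77.3335184272901 pin [0.58209674 0.19169938 0.012     ] knob [0.55359093 0.06486319 0.012     ]
```

Measured heights agree with the text: rim 58.7 mm against 60, pin tip 57.8 mm against 59. The hole-based press pose also agrees with the triangulated pin and knob to within 2 mm. Next I'll grasp the sleeve.

Run:
```python
from h import *
x,y=.6423,-.1621; o=[-90,0,77.3]
env.goto([x,y,.16],o); env.gripper_to(0.65); 
s=env.read_state(); print(s["clock"],s["position"],s["tool_rot"],s["joint_positions"].round(1))
print(env.move_straight([x,y,.024],rate=.12,force_limit=8))
s=env.read_state(); print(s["clock"],s["position"],s["force"])
f=env.grab_frame("wrist"); cv2.imwrite("pics/g1.png",f["image"])
env.gripper_to(0.0,grasp_force=20)
s=env.read_state(); print(s["clock"],s["position"],s["force"],s["opening"]*87)
f=env.grab_frame("wrist"); cv2.imwrite("pics/g2.png",f["image"])
env.move_straight([x,y,.13],rate=.12); env.dwell(.2)
s=env.read_state(); print(s["clock"],s["position"],s["force"],s["opening"]*87)
f=env.grab_frame("wrist"); cv2.imwrite("pics/g3.png",f["image"])
f=env.grab_frame("scene"); cv2.imwrite("pics/g4.png",f["image"])
```

```text
9.5583 [ 0.64227435 -0.16212025  0.15998157] [-8.99964786e+01  1.17314546e-03  7.72970623e+01] [ -0.2  28.2   1.2   0.  -62.9 -12.5]
False
10.8417 [ 0.64305227 -0.16215097  0.02499939] [-0.10057897 -0.52131328 -0.62523085]
11.425 [ 0.64257476 -0.16213671  0.02426929] [ 0.72576881 -0.53693966  1.20898191] 33.824631035654434
12.7083 [ 0.6418995  -0.16206294  0.12899628] [-0.59719814 -0.25672979 -0.21795875] 34.449487293394576
```

View g3,g2.

```bash
cd pics; python3 -c "
import cv2,numpy as np
cv2.imwrite('G.png',np.vstack([cv2.resize(np.hstack([cv2.imread('g2.png'),cv2.imread('g3.png')]),(800,300)),cv2.resize(cv2.imread('g4.png')[150:390,120:440],(400,300)).repeat(1,0).repeat(2,1)]))"
```

```text
(no output)
```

View pics/G.png

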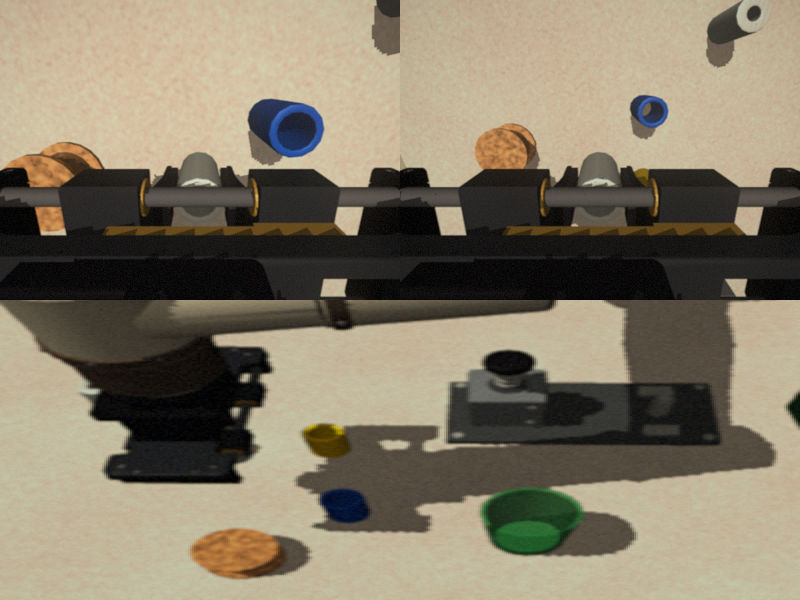

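The sleeve is held, with the pads 34 mm apart, and the neighbours haven't moved. Next I'll carry it to the pin.

```bash
python3 - <<'E'
from h import *
x,y=.581,.1913; o=[-90,0,-102.7]
s=env.read_state(); p=s["position"]
env.move_straight([p[0],p[1],.22],rate=.2)
env.goto([x,y,.22],o)
s=env.read_state(); print(s["clock"],s["position"],s["tool_rot"],s["joint_positions"].round(1))
env.move_straight([x,y,.10],rate=.15); env.dwell(.3)
s=env.read_state(); print(s["clock"],s["position"],s["force"],s["opening"]*87)
for n in ["wrist","scene"]:
    f=env.grab_frame(n); cv2.imwrite(f"pics/h_{n}.png",f["image"])
E
cd pics; python3 -c "
import cv2
cv2.imwrite('h2.png',cv2.resize(cv2.imread('h_scene.png')[150:300,260:460],(800,600),interpolation=cv2.INTER_CUBIC))"
```

```text
15.5917 [0.58103775 0.19097912 0.21968736] [-9.00204598e+01 -2.63742717e-02 -1.02742594e+02] [ 33.3  20.9  -1.8   0.  -67.4 133.9]
16.8417 [0.58125054 0.19146305 0.10072786] [-0.99510294  0.08386428 -0.97262028] 33.72448369018861
```

View pics/h_wrist.png

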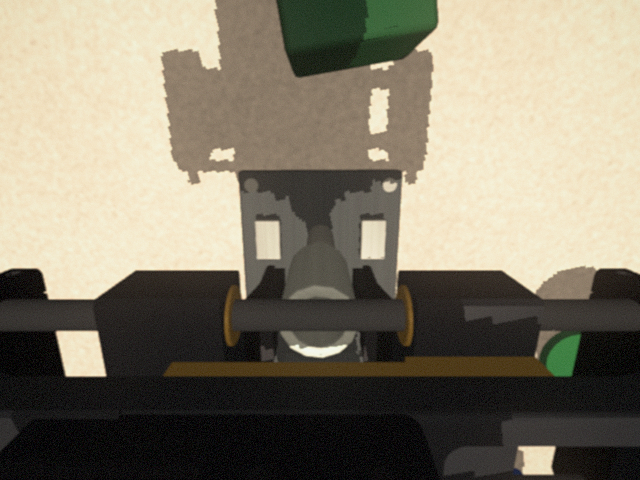

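View pics/h2.png

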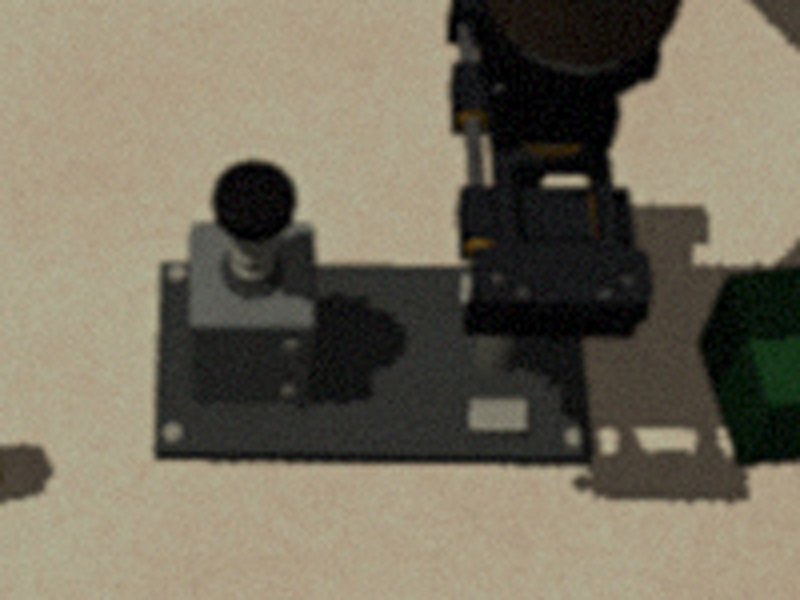

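In the wrist view the jaws, at columns 267 and 373, sit symmetrically about the sleeve at 320. Now I'll lower it.

Run:
```python
from h import *
x,y=.581,.1913
print(env.move_straight([x,y,.075],rate=.06,force_limit=8))
hit=env.move_straight([x,y,.0365],rate=.03,force_limit=8)
s=env.read_state(); print(hit,s["clock"],s["position"],s["force"],s["wrist_torque"],s["opening"]*87)
for n in ["wrist","scene"]:
    f=env.grab_frame(n); cv2.imwrite(f"pics/i_{n}.png",f["image"])
```

```text
False
False 18.9417 [0.58162987 0.19176518 0.03676678] [4.37664931 2.39637212 1.0303804 ] [ 0.85609517 -1.24740481  0.03304575] 33.693737398728864
```

View pics/i_wrist.png

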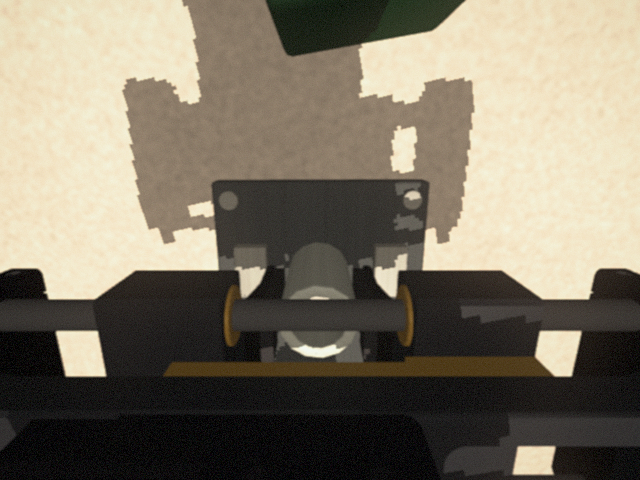

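The sleeve is down over the pin: TCP at 36.8 mm, lateral force about 5 N. I'll release and check.

```bash
python3 - <<'E'
from h import *
x,y=.5816,.1917
print(env.move_straight([x,y,.0352],rate=.02,force_limit=6))
s=env.read_state(); print(s["position"],s["force"])
env.gripper_to(0.62); env.dwell(.3)
s=env.read_state(); print(s["clock"],s["position"],s["force"],s["opening"]*87)
print(env.move_straight([x,y,.16],rate=.15,force_limit=8))
env.dwell(.2)
for n in ["wrist","scene","top"]:
    f=env.grab_frame(n); cv2.imwrite(f"pics/j_{n}.png",f["image"])
    print(n,[(d["xyz"],d["score"]) for d in env.search_frame(f,"wide_mid")])
print(env.read_state()["clock"])
E
cd pics; python3 -c "
import cv2,numpy as np
a=cv2.resize(cv2.imread('j_scene.png')[150:300,260:460],(400,300),interpolation=cv2.INTER_CUBIC)
b=cv2.resize(cv2.imread('j_wrist.png')[130:370,160:480],(400,300),interpolation=cv2.INTER_CUBIC)
c=cv2.imread('j_top.png')
cv2.imwrite('j2.png',np.hstack([a,b]))"
```

```text
False
[0.5817665  0.19192643 0.03623876] [1.51950973 3.21845256 6.09015775]
20.2667 [0.58162461 0.19171529 0.03524405] [ 0.54346082 -0.83956171  0.54488576] 53.719249331419455
False
wrist [([0.586, 0.1936, 0.0714], 0.56)]
scene [([0.5792, -0.1946, 0.0425], 0.98), ([0.5944, 0.187, 0.0567], 0.86), ([0.5976, -0.0923, 0.048], 0.69), ([0.715, -0.0934, 0.0439], 0.55)]
top [([0.5746, -0.19, 0.0524], 0.72), ([0.7047, -0.0943, 0.0579], 0.57), ([0.5927, -0.0873, 0.0577], 0.49)]
21.75
```

View pics/j2.png

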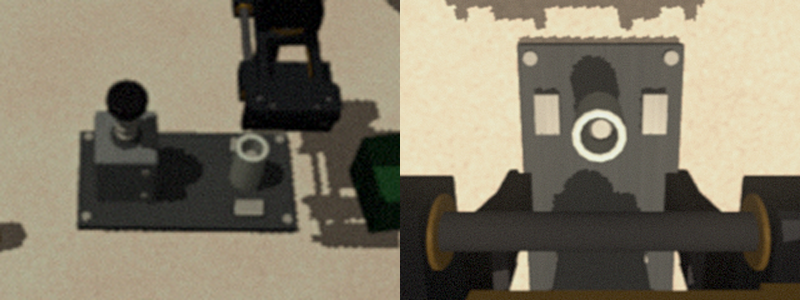

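The sleeve stands upright and fully down, with the pin visible in its bore, and the knob is still up. Next is the knob press.

```bash
python3 - <<'E'
from h import *
x,y=.5531,.0650
env.move_straight([.5816,.1917,.215],rate=.2)
env.gripper_to(0.0,grasp_force=20)
env.move_straight([x,y,.20],rate=.15); env.dwell(.2)
s=env.read_state(); f0=s["force"]; print(s["clock"],s["position"],f0,s["opening"])
f=env.grab_frame("scene"); cv2.imwrite("pics/k0.png",f["image"])
hit=env.move_straight([x,y,.150],rate=.02,force_limit=3)
s=env.read_state(); print(hit,s["clock"],s["position"],s["force"]-f0)
E
cd pics; python3 -c "
import cv2,numpy as np
cv2.imwrite('k1.png',cv2.resize(cv2.imread('k0.png')[130:280,260:460],(400,300),interpolation=cv2.INTER_CUBIC))"
```

```text
24.5083 [0.55331252 0.06573082 0.19994468] [ 0.63887122 -0.30595412 -0.24564311] 0.0019528174902937612
True 26.325 [0.55305982 0.06498605 0.1604378 ] [-2.84058783  0.34156539  4.26580545]
```

View pics/k1.png

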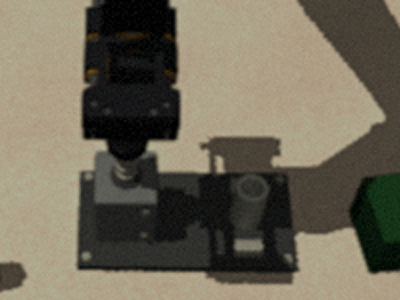

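Contact came at z = 0.1604, matching the knob's stated 0.160. I'll press in small steps and log the force.

Run:
```python
from h import *
x,y=.5531,.0650
for k in range(1,18):
    z=.160-.002*k
    env.move_straight([x,y,z],rate=.015)
    env.dwell(.05)
    s=env.read_state(); print(round(s["clock"],2),round(z,4),s["position"].round(4),s["force"].round(1))
```

```text
26.63 0.158 [0.5531 0.065  0.1596] [-3.5  0.6  7.9]
26.97 0.156 [0.5531 0.065  0.1576] [-3.6  1.1  8.6]
27.3 0.154 [0.5531 0.065  0.1553] [-2.   0.3  7.4]
27.63 0.152 [0.5531 0.065  0.1531] [-2.2  0.7  5.9]
27.97 0.15 [0.5531 0.065  0.1509] [-3.   0.8  5.6]
28.3 0.148 [0.5531 0.065  0.1487] [-2.3  0.9  4.9]
28.63 0.146 [0.5531 0.065  0.1479] [-5.1  0.3 10.9]
28.97 0.144 [0.5531 0.065  0.1459] [-5.1 -0.  10.5]
29.3 0.142 [0.5531 0.065  0.1435] [-3.6  0.8  8.9]
29.63 0.14 [0.5531 0.065  0.1413] [-3.2  0.5  7.1]
29.97 0.138 [0.5531 0.065  0.1391] [-2.7  0.3  8.2]
30.3 0.136 [0.5531 0.065  0.137 ] [-2.6  0.3  7.1]
30.63 0.134 [0.5531 0.065  0.1359] [-4.7  1.  11.9]
30.97 0.132 [0.5532 0.065  0.1345] [-5.2  1.6 14.2]
31.3 0.13 [0.5532 0.065  0.132 ] [-4.6  0.5 11.6]
31.63 0.128 [0.5532 0.065  0.1299] [-4.2  1.1 11.4]
31.97 0.126 [0.5531 0.065  0.1277] [-4.4  1.3  9.9]
```

The ridges and clicks line up with the expected heights: force minima at 0.148 and 0.136. The third should come at 0.124.

```bash
python3 - <<'E'
from h import *
x,y=.5531,.0650
for z in (.1245,.123,.1225):
    env.move_straight([x,y,z],rate=.015); env.dwell(.1)
    s=env.read_state(); print(round(s["clock"],2),round(z,4),s["position"].round(4),s["force"].round(1))
env.dwell(.6)
s=env.read_state(); print(round(s["clock"],2),s["position"].round(4),s["force"].round(1))
for n in ["wrist","scene"]:
    f=env.grab_frame(n); cv2.imwrite(f"pics/l_{n}.png",f["image"])
    for t in ["wide_mid","knob_top","jar_mid","spool_mid","narrow_mid"]: print(n,t,[(d["xyz"],d["score"]) for d in env.search_frame(f,t)][:3])
    # expected seated rim centre at (.5816,.1917,.072)
    print(proj(f,[.5816,.1917,.072]))
E
cd pics; python3 -c "
import cv2,numpy as np
a=cv2.resize(cv2.imread('l_scene.png')[130:280,260:460],(400,300),interpolation=cv2.INTER_CUBIC)
b=cv2.resize(cv2.imread('l_wrist.png'),(400,300))
cv2.imwrite('l2.png',np.hstack([a,b]))"
```

```text
32.32 0.1245 [0.5531 0.065  0.126 ] [-3.5  0.5  8.9]
32.67 0.123 [0.5531 0.065  0.1247] [-5.2  0.7 10.3]
33.02 0.1225 [0.5531 0.065  0.1246] [-4.9  1.6 12.8]
33.62 [0.5532 0.065  0.1245] [-5.5  1.2 12. ]
wrist wide_mid [([0.5841, 0.1888, 0.0732], 0.98), ([0.7019, -0.0795, 0.0259], 0.9)]
wrist knob_top [([0.5599, 0.0764, 0.1244], 0.62)]
wrist jar_mid [([0.7473, 0.0438, 0.0533], 0.8), ([0.5687, 0.1334, 0.01], 0.66)]
wrist spool_mid []
wrist narrow_mid []
(np.float64(319.5298592256999), np.float64(30.003131657893505))
scene wide_mid [([0.5957, 0.1889, 0.0597], 0.82), ([0.5814, -0.1932, 0.0428], 0.68), ([0.5998, -0.096, 0.0423], 0.64)]
scene knob_top []
scene jar_mid [([0.7597, 0.0306, 0.0709], 0.67)]
scene spool_mid [([0.7626, -0.1795, 0.0397], 0.58), ([0.5944, 0.1878, 0.055], 0.43)]
scene narrow_mid [([0.473, -0.2636, 0.0477], 0.65)]
(np.float64(385.92092818028175), np.float64(222.694765139475))
```

View pics/l2.png

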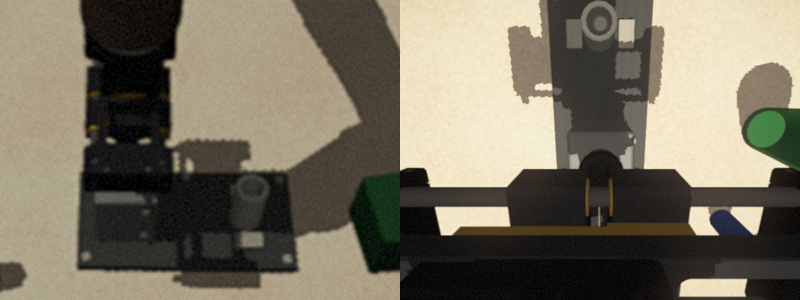

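The knob holds steady at 35.5–36 mm. In the wrist view the sleeve's rim is within about 3 px of where it should be when seated, the jaws have closed round it, and the bystanders haven't moved. I'll hand it in.

```bash
python3 -c "
from workcell import env
print(env.close_job()); s=env.read_state(); print(s['clock'],s['position'],s['force'])"
```

```text
the job is handed in; nothing more can be done
None
the job is handed in; nothing more can be done
```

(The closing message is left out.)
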